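# Hook the vent cover onto the terminal box

## Robot

A 6-joint arm with a two-finger parallel gripper is mounted at the origin on a cart in front of the work surface, level with it; the furniture and walls round the work are solid. World frame = base frame: x ahead of the robot, y to its left, z up, the work surface at z = 0. Lengths are in mm, angles in degrees, forces in N, time in s.
With the tool pointing down it reaches from about 350 to 850 mm from the base axis. Payload 8.1 kg.
Tool frame: the origin (TCP) lies between the finger pads; the fingertips stand 14 mm ahead of it and the grasp point (between the pads) lies 5 mm behind it; z points along the fingers, x is the direction in which the jaws open and shut, and the axes are right-handed (so a half turn about z gives the same grasp; the last joint's range is limited). The gripper opens to 85 mm and grips with 20 to 120 N. Pads are 22 mm wide; open, the fingers measure 114 mm over their backs; the gripper's body (76 mm by 85 mm) begins 54 mm behind the grasp point. The pads swing forward as they close: fully open they stand 13 mm farther back than shut.
Start: joints at [-72.502, 7.471, 85.268, -0, 87.261, -4.893], TCP at [228.577, -554.759, 245.292] pointing down, gripper open.
Joint ranges: [-169.43, 169.43], [-51.17, 129.36], [1.28, 143.12], [-76.62, 256.62], [0, 156.53], [-152.29, 152.29]. Speed limits (degrees/s): [136.94, 136.94, 159.86, 180, 180, 180].

## Interface

Orientations are given as [roll, pitch, yaw] about the fixed x, y, z axes, in that order (R = Rz(yaw) Ry(pitch) Rx(roll)).
In Python, from bench import r, vision, job gives the robot as it stands.
- The arm moves only by the tool send_rows, never from a script. Its arguments are lists of equal length, an entry for each row: "dp": the shift along the world's x, y, z in mm, a list of three; "rot": the turn, a rotation vector about the world's x, y, z in rad, a list of three. In form: {"dp": [[tx, ty, tz], ...], "rot": [[wx, wy, wz], ...]}. A call has 1 to 5 rows; each row is the pose to reach, as a shift and turn from the pose commanded when the call began; what a row does not reach only later rows make up. A row lasts 1/8 s, in which the tool goes at most 62.5 mm and 10.7 degrees, less where a joint would pass 70% of its speed; a pose out of reach is approached as far as the arm can. A call with a gripper value outside its range is refused whole. "jaw" is the finger opening in mm, from 0 to 85.4, set as the call begins (left out, the last holds). The fingers move at their own pace and stop on an object; "force" is the grip in N (left out, the last holds). Time passes only in rows, so rows that repeat a pose let the fingers close. It gives the time, the measured TCP pose, the force and the opening at its end, in the units of the state.
- r.sense(): the state, without advancing time (a new reading comes with each control period).
- vision.snapshot(name): name is "scene" or "top"; returns a dict with "pixels" (480x640x3 uint8, red, green, blue), "depth" (480x640 float32, mm along the optical axis (not along the pixel's ray), 0 where there is no reading), "intrinsics" (3x3 intrinsics, pixels), "world_from_camera" (4x4, takes a point from camera to world coordinates). Camera axes: x right, y down, z forward; pixel columns grow to the right and rows downward; lengths in mm; the calibration is good to about 2 mm. A picture is of the moment at which its call begins.
- job.hand_in(): hands the job in, once; it reports no verdict.
The state is a dict: "time": time; "joint_pos": joint angles; "qd": joint speeds; "joint_efforts": joint torques, N m; "tool_pos": TCP position; "tcp_rot": TCP orientation; "ft_force": force on the tool from outside, world axes, zero at the start; "wrist_torque": the same for the moment, N m; "finger_gap": finger opening in mm.
Only numpy, scipy, OpenCV 4.12 (cv2) and the standard library are available. Lean on these libraries where they do the work, as an engineer would, in place of code of your own. Each camera call takes 0.05 s, during which the arm holds its last target.

## Task

Close the open grey terminal box with the yellow slotted vent cover: hold the cover tilted by its handle, hook one short edge in under the box's steel lip, then lower the opposite edge until the cover lies flat on the ledge inside the rim, and let go. Leave the green solid cover and the tea mug where they are.

Things in the scene. Friction and masses are not known exactly. Their poses are not given: they have to be found in the camera images.
- vent_cover: Yellow slotted vent cover, loose, lying flat on the press bed with its handle up; the one to fit. 180 x 120 x 6 mm plate (long in x), 0.3 kg; origin: centre of underside, z up. Black bow handle across the middle: grip bar along y, 80 mm long, 14 mm thick in x, from z = 30 to 52 mm, open below between posts 56 mm apart (inside). Symmetric: either short edge may be hooked.
- solid_cover: Green solid cover without slots, of the same shape as the vent cover; a bystander. 180 x 120 x 6 mm plate (long in x), 0.3 kg; origin: centre of underside, z up. Black bow handle across the middle: grip bar along y, 80 mm long, 14 mm thick in x, from z = 30 to 52 mm, open below between posts 56 mm apart (inside).
- terminal_box: Grey open terminal box fixed to the bed, 216 (x) x 160 (y) mm; origin: centre of underside; +x points to the lip end, away from the robot within 0.2 rad. Rim 10 mm thick, 44 mm high. Recess inside it x -98..98, y -70..70 mm, flat ledge for the cover at z = 30 mm. Seated mid-way the cover's origin is at (0, 0, 30) mm of the box, with 8 mm play each way in x, 10 in y.
- box_lip (a point): Middle of the free lower edge of the box's steel lip, at (70, 0, 46) mm of the box, axes as the box. The lip is 5 mm thick and covers the recess from here to its end wall 28 mm on; 16 mm are free between ledge and lip. The cover cannot go in level; tilted 10 to 15 degrees, low end about 20 mm under the lip and close above the ledge, its other end clears the near rim.
- tea_mug: White tea mug, 92 mm wide, 126 mm long over the handle, 95 mm high, standing upright behind the covers; origin at its underside; a bystander.

How it is judged:
By the outcome, as a careful person would: the job done as asked, in the order asked, and still so for the second after the job is handed in, with the robot touching nothing.
It also fails if it takes over 38 s, if anything falls off the work surface, if the arm or the gripper's body presses on something with over 40 N, if the wrist force passes 120 N, or if a joint passes its speed limit or range.

## Working session

There is one attempt and no reset: what is moved stays moved. The work goes in short steps, Python scripts to look and compute and a tool call to move; the robot and the scene stay as the last step left them, time stands still between calls to the robot, and variables do not carry over. Pictures are saved under pics/ and viewed, and the job is handed in when it is done.

Besides the shell and the picture viewer there is one more tool, called after ">>>" as a command line: name --argument value ..., lists and objects as JSON in quotes. send_rows: Moves the arm, as the interface text tells. Its arguments: {"type":"object","properties":{"dp":{"type":"array"},"rot":{"type":"array"},"jaw":{"type":"number"},"force":{"type":"number"}},"required":["dp","rot"]}

```bash
ls; mkdir -p pics; python3 - <<'E'
from bench import r, vision, job
import cv2,numpy as np
for n in("top","scene"):
    s=vision.snapshot(n); cv2.imwrite(f"pics/{n}0.png",s["pixels"][:,:,::-1]); np.savez(f"{n}0.npz",**s)
    print(s["intrinsics"].round(1).tolist(),s["world_from_camera"].round(3).tolist())
print(r.sense())
E
```

```text
pics
[[519.5, 0.0, 325.5], [0.0, 519.5, 240.4], [0.0, 0.0, 1.0]] [[0.017, -0.989, 0.15, 373.617], [-1.0, -0.017, 0.002, 143.12], [0.0, -0.15, -0.989, 1198.744], [0.0, 0.0, 0.0, 1.0]]
[[585.1, 0.0, 313.5], [0.0, 585.1, 241.0], [0.0, 0.0, 1.0]] [[-0.527, -0.484, 0.699, -146.516], [-0.85, 0.278, -0.448, 587.354], [0.023, -0.83, -0.557, 625.024], [0.0, 0.0, 0.0, 1.0]]
{'time': 0.1, 'joint_pos': array([-7.25009245e+01,  7.51179687e+00,  8.53240964e+01, -8.99081550e-05,
        8.72604830e+01, -4.89291924e+00]), 'qd': array([-0.00256267, -0.06609902, -0.10877857,  0.03863192,  0.02699699,
        0.03229309]), 'joint_efforts': array([ 8.11896898e-04, -5.70953822e+01, -5.01940155e+01, -1.33461290e-04,
        8.22821312e-03, -9.40334701e-06]), 'tool_pos': array([ 228.44356155, -554.2982048 ,  244.32858246]), 'tcp_rot': array([-1.79991869e+02,  9.60326817e-02, -6.76079940e+01]), 'ft_force': array([ 0.08558561, -0.73328538, -0.41798407]), 'wrist_torque': array([-0.02620305, -0.02734096,  0.03672669]), 'finger_gap': 85.22451888383881}
```

View pics/top0.png

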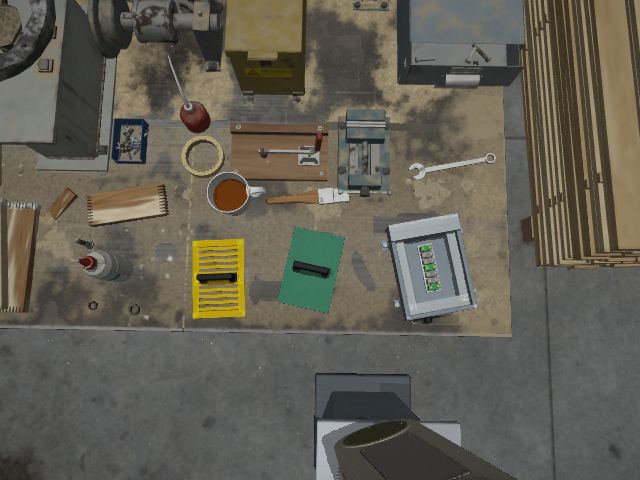

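View pics/scene0.png

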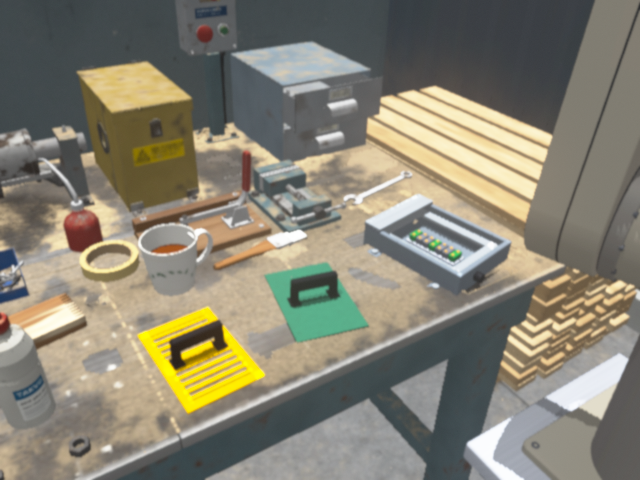

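The top view shows the yellow cover at about (218,279), with its handle at (216,278). The green cover is at (311,270), the mug at (230,193), and the box at about (431,268) with its lip at the far end near (425,222). Next I'll measure them.

```bash
cat > h.py <<'E'
import numpy as np,cv2
def cloud(s):
    K=s["intrinsics"];d=s["depth"];T=s["world_from_camera"]
    v,u=np.mgrid[:480,:640]
    P=np.stack([(u-K[0,2])/K[0,0]*d,(v-K[1,2])/K[1,1]*d,d,np.ones_like(d)],-1)@T.T
    return P[...,:3]
def rect(p):
    return cv2.minAreaRect(p[:,:2].astype(np.float32))
E
python3 - <<'E'
from h import *
for n in("top0","scene0"):
    s=np.load(n+".npz"); P=cloud(s); px=s["pixels"].astype(int); ok=s["depth"]>0
    R,G,B=px[...,0],px[...,1],px[...,2]
    hsv=cv2.cvtColor(s["pixels"],cv2.COLOR_RGB2HSV)
    def rep(name,m):
        p=P[m]; print(n,name,len(p),"mean",p.mean(0).round(1),"rect",[np.round(x,1) for x in rect(p)],"z5/50/95",np.percentile(p[:,2],[5,50,95]).round(1))
    inw=ok&(P[...,0]>250)&(P[...,0]<700)
    z=P[...,2]
    ym=inw&(hsv[...,0]>22)&(hsv[...,0]<33)&(hsv[...,1]>200)&(hsv[...,2]>120)&(z<20)&(P[...,0]<520)
    # largest blob
    def big(m,close=5):
        k=cv2.morphologyEx(m.astype(np.uint8),cv2.MORPH_CLOSE,np.ones((close,close)))
        c,l,st,ce=cv2.connectedComponentsWithStats(k); i=1+np.argmax(st[1:,4]); return m&(l==i)
    ym=big(ym,9); rep("yellow",ym)
    gm=big(inw&(hsv[...,0]>60)&(hsv[...,0]<95)&(hsv[...,1]>90)&(z<20)); rep("green",gm)
    for nm,m in(("yellow",ym),("green",gm)):
        c=P[m].mean(0)
        hm=ok&(np.hypot(P[...,0]-c[0],P[...,1]-c[1])<60)&(z>44)&(z<60); rep(nm+" handle",hm)
    bx=ok&(abs(P[...,1]+70)<150)&(P[...,0]>280)&(P[...,0]<560)
    rep("box>38",big(bx&(z>38)&(z<60)))
    print(np.histogram(z[bx],bins=np.arange(-4,60,2)))
    rep("lip",big(bx&(z>48.5)&(z<60),3))
E
```

```text
top0 yellow 1970 mean [439.7 389.1   6.6] rect [array([447.1, 389.6]), array([149. , 119.5]), np.float64(2.1)] z5/50/95 [ 2.8  6.6 10.5]
top0 green 3687 mean [486.  178.4   6.8] rect [array([487.5, 178.3]), array([119.2, 179.6]), np.float64(78.5)] z5/50/95 [ 3.   6.8 10.6]
top0 yellow handle 234 mean [462.7 389.9  51.6] rect [array([463. , 391.2]), array([14.3, 79.6]), np.float64(3.3)] z5/50/95 [47.3 51.6 55.3]
top0 green handle 229 mean [486.6 178.4  51.9] rect [array([486.9, 178.3]), array([79.2, 13.9]), np.float64(78.5)] z5/50/95 [48.1 51.8 56. ]
top0 box>38 1119 mean [457.2 -93.5  44.7] rect [array([481.9, -94.8]), array([189.3, 161.1]), np.float64(11.2)] z5/50/95 [40.  44.4 50.2]
(array([ 137,  433, 1081, 1778, 2263, 1786,  976,  408,  140,   55,   40,
         71,  158,  144,  121,  194,  498,  618,  383,  139,   40,   58,
        139,  286,  335,  171,   71,   26,   20,   13,    1]), array([-4, -2,  0,  2,  4,  6,  8, 10, 12, 14, 16, 18, 20, 22, 24, 26, 28,
       30, 32, 34, 36, 38, 40, 42, 44, 46, 48, 50, 52, 54, 56, 58]))
top0 lip 73 mean [555.5 -18.2  51.9] rect [array([55
[... 561 characters left out ...]
 180. ]), array([79.1, 18.4]), np.float64(78.5)] z5/50/95 [44.9 50.9 53.6]
scene0 box>38 1505 mean [455.2 -84.6  43.8] rect [array([481.1, -94.2]), array([192.4, 164.4]), np.float64(11.2)] z5/50/95 [38.9 43.9 50.5]
(array([ 122,  473, 1114, 1903, 2849, 1257,  492,  264,  157,  171,  180,
        196,  368,  276,  187,  173,  386,  729,  301,  198,  190,  188,
        194,  387,  531,  101,   21,   54,   26,    3,    0]), array([-4, -2,  0,  2,  4,  6,  8, 10, 12, 14, 16, 18, 20, 22, 24, 26, 28,
       30, 32, 34, 36, 38, 40, 42, 44, 46, 48, 50, 52, 54, 56, 58]))
scene0 lip 95 mean [555.1 -21.7  51.5] rect [array([553.9, -31.7]), array([12.1, 69.1]), np.float64(0.1)] z5/50/95 [49.2 51.5 53.6]
```

```bash
python3 - <<'E'
from h import *
for n in("top0","scene0"):
    s=np.load(n+".npz"); P=cloud(s); ok=s["depth"]>0; z=P[...,2]
    def big(m,close=5):
        k=cv2.morphologyEx(m.astype(np.uint8),cv2.MORPH_CLOSE,np.ones((close,close)))
        c,l,st,ce=cv2.connectedComponentsWithStats(k); i=1+np.argmax(st[1:,4]); return m&(l==i)
    bx=ok&(abs(P[...,1]+90)<130)&(P[...,0]>330)&(P[...,0]<640)
    m=big(bx&(z>38)&(z<62)); p=P[m]; print(n,len(p),[np.round(x,1) for x in rect(p)])
    # outer footprint, trimmed: project on axes
    for yaw in (9,10,11,12,13):
        a=np.radians(yaw); q=p[:,:2]@np.array([[np.cos(a),-np.sin(a)],[np.sin(a),np.cos(a)]])
        print(yaw,np.percentile(q,[.5,99.5],axis=0).round(1).tolist())
    a=np.radians(11.2);R=np.array([[np.cos(a),-np.sin(a)],[np.sin(a),np.cos(a)]])
    q=P[bx][:,:2]@R; c=np.array(rect(p)[0])@R; q=q-c; zz=P[bx][:,2]
    # profile along box x at |y|<55
    for lo in range(-116,116,4):
        k=(abs(q[:,1])<55)&(q[:,0]>=lo)&(q[:,0]<lo+4)
        if k.sum(): print(lo,int(np.median(zz[k])),end="; ")
    print()
    for lo in range(-90,90,4):
        k=(abs(q[:,0]+20)<55)&(q[:,1]>=lo)&(q[:,1]<lo+4)
        if k.sum(): print(lo,int(np.median(zz[k])),end="; ")
    print()
    b=ok&(P[...,0]>300)&(P[...,0]<380)&(P[...,1]>250)&(P[...,1]<330)&(abs(z)<20); print("bed z",np.median(z[b]))
E
```

```text
top0 2282 [array([495.1, -92.2]), array([216.3, 161.1]), np.float64(11.2)]
9 [[365.7, -250.7], [582.9, -85.8]]
10 [[363.4, -257.7], [579.4, -95.4]]
11 [[360.7, -265.0], [575.8, -104.9]]
12 [[357.2, -273.2], [572.6, -112.5]]
13 [[353.1, -282.4], [570.0, -119.4]]
-116 4; -112 6; -108 43; -104 44; -100 34; -96 30; -92 31; -88 30; -84 30; -80 30; -76 28; -72 7; -68 6; -64 7; -60 8; -56 7; -52 9; -48 9; -44 8; -40 8; -36 8; -32 8; -28 8; -24 8; -20 8; -16 8; -12 9; -8 8; -4 9; 0 8; 4 9; 8 9; 12 8; 16 8; 20 8; 24 9; 28 8; 32 8; 36 9; 40 9; 44 9; 48 8; 52 8; 56 6; 60 7; 64 6; 68 10; 72 49; 76 52; 80 51; 84 51; 88 51; 92 51; 96 52; 100 51; 104 51; 108 48; 112 0; 
-90 10; -82 43; -78 44; -74 42; -70 31; -66 30; -62 31; -58 30; -54 26; -50 7; -46 6; -42 6; -38 7; -34 6; -30 6; -26 6; -22 7; -18 9; -14 20; -10 21; -6 20; -2 20; 2 20; 6 20; 10 15; 14 8; 18 7; 22 7; 26 7; 30 6; 34 6; 38 6; 42 7; 46 29; 50 30; 54 30; 58 30; 62 30; 66 31; 70 44; 74 44; 78 23; 82 4; 86 4; 
bed z 2.9607463486686356
scene0 2431 [array([494.1, -91.4]), array([218.8, 164.6]), np.float64(11.4)]
9 [[363.0, -249.5], [581.4
[... 236 characters left out ...]
330; -84 -331; -80 -339; -76 -372; -72 -421; -68 -426; -64 -445; -60 -391; -56 -279; -52 7; -48 10; -44 20; -40 15; -36 18; -32 19; -28 16; -24 17; -20 18; -16 18; -12 19; -8 17; -4 16; 0 19; 4 14; 8 18; 12 16; 16 17; 20 14; 24 17; 28 20; 32 13; 36 15; 40 20; 44 12; 48 20; 52 7; 56 8; 60 7; 64 7; 68 48; 72 29; 76 31; 80 30; 84 30; 88 50; 92 51; 96 51; 100 51; 104 51; 108 49; 
-90 -633; -86 -644; -82 -639; -78 33; -74 35; -70 31; -66 29; -62 6; -58 -420; -54 -369; -50 5; -46 6; -42 6; -38 7; -34 7; -30 7; -26 7; -22 6; -18 10; -14 21; -10 21; -6 21; -2 21; 2 21; 6 19; 10 15; 14 9; 18 7; 26 30; 34 30; 38 29; 46 30; 50 31; 54 33; 66 43; 70 44; 74 31; 78 24; 82 4; 86 4; 
bed z 2.2432213985061935
```

The two cameras agree. The box centre is at (494.8,-92), yaw 11.2°, with rim at 44, ledge at 30 and lip top at 51. The cover is at (462.5,391), yaw 3.3°. The sizes match the ones given, so I'm moving toward the cover.

>>> send_rows --dp '[[24,54,0],[48,108,0],[72,162,0],[96,216,0],[120,270,0]]' --rot '[[0,0,0.08],[0,0,0.16],[0,0,0.24],[0,0,0.32],[0,0,0.4]]' --jaw 85

```text
time: 0.72
tool_pos: [348.8, -282.9, 245.0]
tcp_rot: [-180.0, 0.0, -44.6]
ft_force: [1.2, -0.0, -0.4]
finger_gap: 85.0
```

>>> send_rows --dp '[[24,54,0],[48,108,0],[72,162,0],[96,216,0],[120,270,0]]' --rot '[[0,0,0.08],[0,0,0.16],[0,0,0.24],[0,0,0.32],[0,0,0.4]]'

```text
time: 1.35
tool_pos: [468.9, -12.8, 245.1]
tcp_rot: [180.0, -0.0, -21.6]
ft_force: [1.7, -1.5, 0.9]
finger_gap: 85.2
```

>>> send_rows --dp '[[0,55,-10],[0,110,-20],[0,165,-40],[0,220,-60],[0,275,-80]]' --rot '[[0,0,0.08],[0,0,0.16],[0,0,0.24],[0,0,0.32],[0,0,0.4]]'

```text
time: 1.98
tool_pos: [468.1, 262.0, 164.4]
tcp_rot: [180.0, 0.0, 1.3]
ft_force: [1.1, -0.8, -0.4]
finger_gap: 84.9
```

>>> send_rows --dp '[[-2,50,-20],[-4,95,-40],[-6,131,-60],[-6,131,-60]]' --rot '[[0,0,0.02],[0,0,0.04],[0,0,0.0375],[0,0,0.0375]]'

```text
time: 2.48
tool_pos: [460.2, 392.4, 102.2]
tcp_rot: [179.9, 0.2, 3.5]
ft_force: [-0.6, -1.0, -0.7]
finger_gap: 85.1
```

>>> send_rows --dp '[[0,0,-30],[0,0,-55],[0,0,-69],[0,0,-69],[0,0,-69]]' --rot '[[0,0,0],[0,0,0],[0,0,0],[0,0,0],[0,0,0]]'

```text
time: 3.1
tool_pos: [463.4, 391.5, 37.6]
tcp_rot: [-180.0, -0.1, 3.3]
ft_force: [-0.2, -0.3, 1.3]
finger_gap: 85.4
```

```bash
python3 - <<'E'
from bench import r, vision
import cv2
for n in("top","scene"):
    s=vision.snapshot(n)["pixels"][:,:,::-1]
    c=s[200:360,120:320] if n=="top" else s[220:460,60:380]
    cv2.imwrite(f"pics/{n}1.png",cv2.resize(c,None,fx=2.4,fy=2.4))
print(r.sense()["tool_pos"],r.sense()["ft_force"])
E
```

```text
[463.5118446  391.78469362  37.8253473 ] [-0.14186827  0.89775224  0.70677138]
```

View pics/scene1.png

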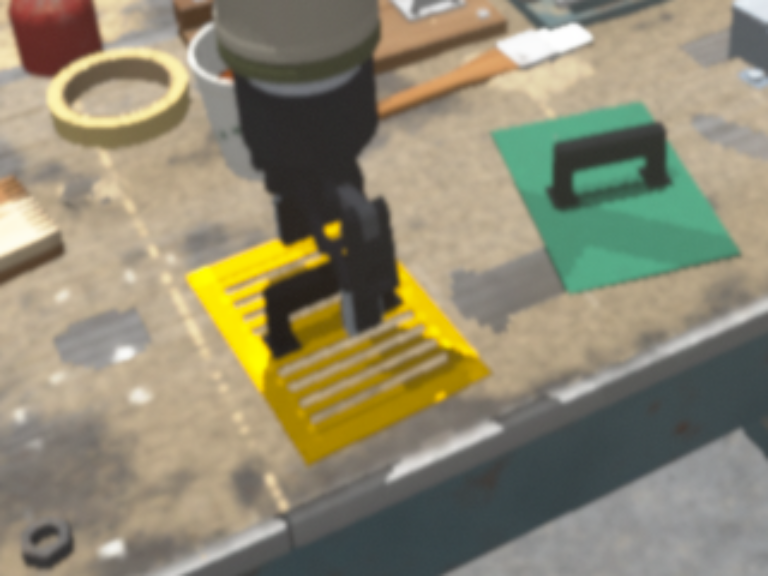

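The open fingers straddle the handle bar at about (330,270) in the crop. Closing now.

>>> send_rows --dp '[[0,0,0],[0,0,0],[0,0,0],[0,0,0],[0,0,0]]' --rot '[[0,0,0],[0,0,0],[0,0,0],[0,0,0],[0,0,0]]' --jaw 5 --force 70

```text
time: 3.82
tool_pos: [462.7, 391.3, 36.4]
tcp_rot: [-180.0, -0.0, 3.3]
ft_force: [0.3, -0.7, 1.3]
finger_gap: 12.6
```

>>> send_rows --dp '[[0,0,0],[0,0,10],[0,0,40],[0,0,80],[0,0,130]]' --rot '[[0,0,0],[0,0,0],[0,0,0],[0,0,0],[0,0,0]]'

```text
time: 4.45
tool_pos: [461.4, 390.4, 166.2]
tcp_rot: [179.9, 0.2, 3.3]
ft_force: [1.2, 0.8, -3.3]
finger_gap: 13.0
```

```bash
python3 - <<'E'
from bench import r, vision
import cv2
for n in("scene",):
    s=vision.snapshot(n)["pixels"][:,:,::-1]
    cv2.imwrite(f"pics/{n}2.png",s)
print(r.sense()["tool_pos"],r.sense()["ft_force"],r.sense()["finger_gap"])
E
```

```text
[464.79788062 392.86469624 175.66927183] [4.1114617  3.00535225 3.62727589] 12.924560831122013
```

View pics/scene2.png

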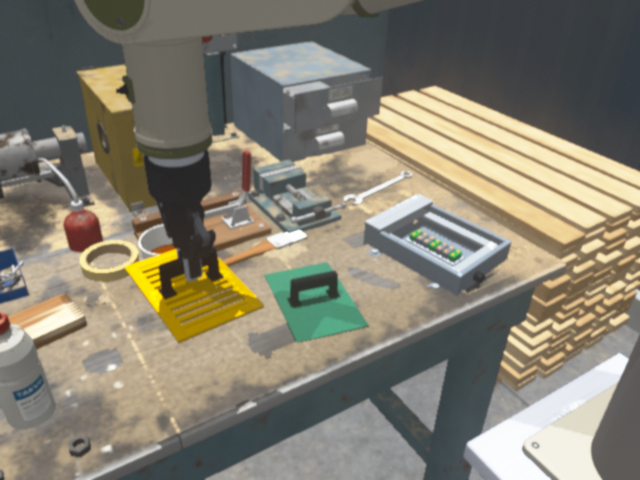

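The cover is gripped and lifted, visible at (195,290), and the green cover and mug haven't moved. Carrying it to the box, turning the yaw 3.3° → 11.2°, then tilting.

>>> send_rows --dp '[[0,-20,0],[1,-65,0],[3,-115,0],[4,-165,0],[6,-215,0]]' --rot '[[0,0,0.01],[0,0,0.02],[0,0,0.04],[0,0,0.06],[0,0,0.08]]'

```text
time: 5.12
tool_pos: [468.1, 174.7, 166.2]
tcp_rot: [180.0, 0.0, 7.9]
ft_force: [0.3, 0.0, -4.0]
finger_gap: 12.7
```

>>> send_rows --dp '[[2,-50,0],[4,-100,0],[5,-150,0],[5,-195,0],[6,-230,0]]' --rot '[[0,0,0.015],[0,0,0.03],[0,0,0.045],[0,0,0.055],[0,0,0.058]]'

```text
time: 5.75
tool_pos: [474.1, -55.5, 166.4]
tcp_rot: [180.0, 0.0, 11.2]
ft_force: [0.0, 0.4, -3.2]
finger_gap: 12.5
```

>>> send_rows --dp '[[0,-25,0],[0,-36,-5],[0,-42,-10],[0,-42,-15],[0,-42,-15]]' --rot '[[-0.008,0.04,0],[-0.02,0.1,0],[-0.032,0.16,0],[-0.0407,0.2054,0],[-0.0407,0.2054,0]]'

```text
time: 6.38
tool_pos: [474.4, -95.5, 150.5]
tcp_rot: [-179.9, 12.1, 11.2]
ft_force: [-0.8, -0.0, -3.4]
finger_gap: 13.2
```

>>> send_rows --dp '[[0,0,0],[0,0,0],[0,0,0]]' --rot '[[0,0,0],[0,0,0],[0,0,0]]'

```text
time: 6.75
tool_pos: [474.6, -95.8, 151.7]
tcp_rot: [180.0, 11.9, 11.2]
ft_force: [-0.1, -0.1, -2.9]
finger_gap: 13.0
```

```bash
python3 - <<'E'
from bench import r, vision
from h import *
for n in("scene","top"):
    s=vision.snapshot(n); np.savez(n+"3.npz",**s); cv2.imwrite(f"pics/{n}3.png",s["pixels"][:,:,::-1])
st=r.sense();print({k:np.round(st[k],2) for k in("time","tool_pos","tcp_rot","ft_force","finger_gap")})
for n in("scene","top"):
    s=np.load(n+"3.npz");P=cloud(s);hsv=cv2.cvtColor(s["pixels"],cv2.COLOR_RGB2HSV)
    m=(s["depth"]>0)&(hsv[...,0]>22)&(hsv[...,0]<33)&(hsv[...,1]>190)&(hsv[...,2]>80)&(P[...,2]>40)&(P[...,2]<260)&(abs(P[...,0]-480)<130)&(abs(P[...,1]+90)<110)
    m=cv2.erode(m.astype(np.uint8),np.ones((2,2)))>0
    a=np.radians(11.2);q=(P[m]-[494.8,-92,0])@np.array([[np.cos(a),-np.sin(a),0],[np.sin(a),np.cos(a),0],[0,0,1]])
    if len(q)<50: print(n,len(q));continue
    A=np.c_[q[:,:2],np.ones(len(q))]
    k=np.ones(len(q),bool)
    for _ in range(6):
        c=np.linalg.lstsq(A[k],q[k,2],rcond=None)[0]; res=q[:,2]-A@c; k=abs(res)<5
    print(n,len(q),k.sum(),"plane",c.round(4),"tilt",np.degrees(np.arctan(c[:2])).round(2))
    print("x",np.percentile(q[k,0],[.3,1,99,99.7]).round(1),"y",np.percentile(q[k,1],[.3,1,99,99.7]).round(1),[np.round(x,1) for x in rect(q[k])])
E
```

```text
{'time': np.float64(6.85), 'tool_pos': array([474.6 , -95.81, 151.59]), 'tcp_rot': array([179.98,  11.96,  11.19]), 'ft_force': array([ 0.46,  0.56, -3.34]), 'finger_gap': np.float64(12.9)}
scene 1324 1319 plane [-2.108000e-01  3.100000e-03  1.163999e+02] tilt [-11.9    0.18]
x [-115.8 -115.5   50.2   51.6] y [-50.6 -48.9  61.9  63. ] [array([-31.7,   6. ]), array([169.1, 114.9]), np.float64(0.2)]
top 977 971 plane [-2.108000e-01 -1.300000e-03  1.170814e+02] tilt [-11.9   -0.07]
x [-113.2 -110.9   57.3   57.9] y [-57.8 -57.3  58.2  58.6] [array([-28.2,   0.3]), array([117.4, 172.5]), np.float64(89.9)]
```

View pics/scene3.png

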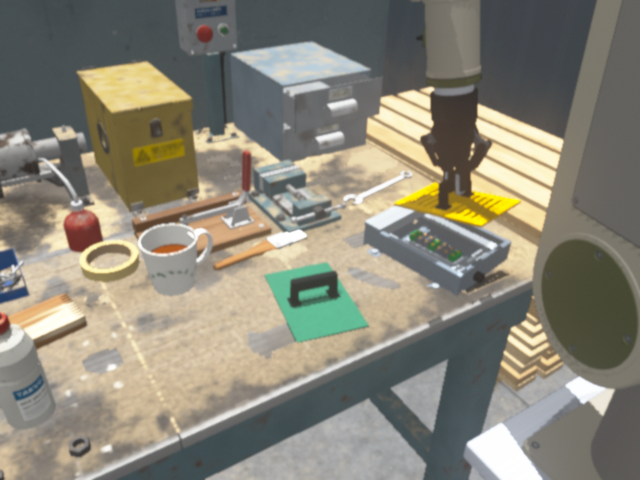

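View pics/top3.png

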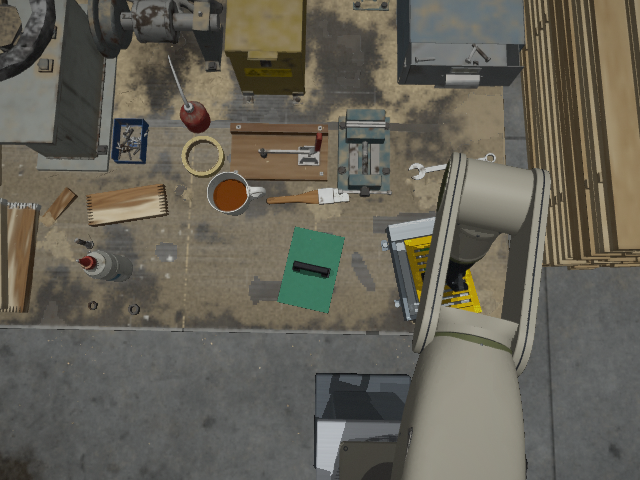

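The cover is held tilted at 11.9°, centred in y to within 0.3 mm. Its low end is at box x≈60, still outside the lip, as planned. Descending, then sliding in under the lip.

>>> send_rows --dp '[[0,0,-20],[0,0,-42],[0,0,-56],[0,0,-63],[0,0,-65]]' --rot '[[0,0,0],[0,0,0],[0,0,0],[0,0,0],[0,0,0]]'

```text
time: 7.48
tool_pos: [474.4, -95.7, 85.8]
tcp_rot: [-180.0, 12.0, 11.2]
ft_force: [0.2, 0.6, -2.7]
finger_gap: 12.4
```

>>> send_rows --dp '[[0,0,0],[0,0,0],[0,0,0]]' --rot '[[0,0,0],[0,0,0],[0,0,0]]'

```text
time: 7.85
tool_pos: [475.0, -95.8, 86.8]
tcp_rot: [180.0, 11.9, 11.2]
ft_force: [-0.2, -0.2, -4.1]
finger_gap: 12.7
```

>>> send_rows --dp '[[4,0.8,0],[9,1.8,0],[14,2.8,0],[18,3.6,0],[18,3.6,0]]' --rot '[[0,0,0],[0,0,0],[0,0,0],[0,0,0],[0,0,0]]'

```text
time: 8.48
tool_pos: [492.9, -92.1, 86.3]
tcp_rot: [180.0, 12.0, 11.2]
ft_force: [-0.2, 0.6, -2.6]
finger_gap: 13.1
```

```bash
python3 - <<'E'
from bench import r, vision
from h import *
s=vision.snapshot("scene")["pixels"][:,:,::-1]; cv2.imwrite("pics/scene4.png",cv2.resize(s[130:310,330:570],None,fx=3,fy=3))
st=r.sense();print({k:np.round(st[k],2) for k in("time","tool_pos","tcp_rot","ft_force","wrist_torque","finger_gap")})
E
```

```text
{'time': np.float64(8.52), 'tool_pos': array([492.66, -92.14,  86.22]), 'tcp_rot': array([-180.  ,   12.01,   11.21]), 'ft_force': array([-0.32, -0.48, -3.76]), 'wrist_torque': array([ 0.01, -0.22,  0.05]), 'finger_gap': np.float64(12.77)}
```

View pics/scene4.png

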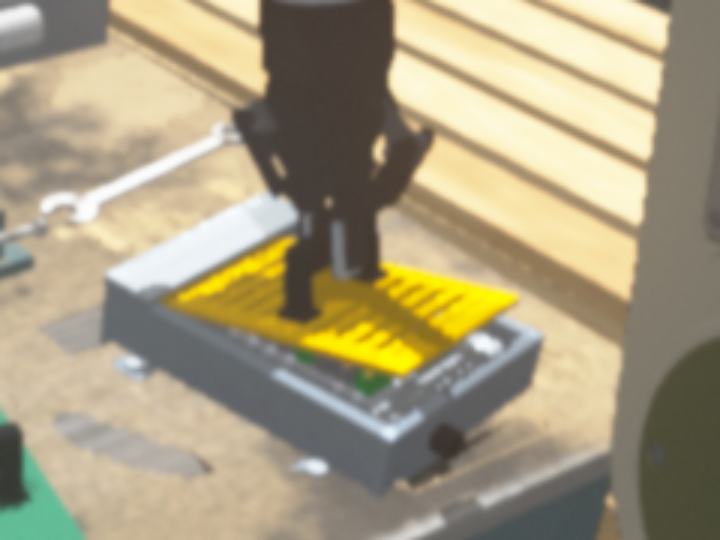

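The low edge is entering under the lip at about (230,265), with no contact force. Sliding the rest of the way.

>>> send_rows --dp '[[4,0.8,0],[8,1.6,0],[11.5,2.3,0],[11.5,2.3,0],[11.5,2.3,0]]' --rot '[[0,0,0],[0,0,0],[0,0,0],[0,0,0],[0,0,0]]'

```text
time: 9.15
tool_pos: [504.0, -89.8, 86.2]
tcp_rot: [-180.0, 12.0, 11.2]
ft_force: [-0.3, -0.3, -4.0]
finger_gap: 12.8
```

```bash
python3 - <<'E'
import numpy as np
# rotate about low edge E (box x 90, z 32.2 -> 30.2)
c0=None
a=np.radians(11.2)
def tcp(Ex,Ez,th):
    t=np.radians(th);s,c=np.sin(t),np.cos(t)
    bx=Ex-90*c+36.3*s; bz=Ez+90*s+36.3*c
    return np.array([bx*np.cos(a),bx*np.sin(a),bz])
p0=tcp(90,32.2,12)
for th,Ez in((12,32.2),(10,32),(8,31.7),(6,31.4),(4,31.1),(2.5,30.9),(1.5,30.7),(.7,30.5),(0,30.3)):
    d=np.radians(th-12); print(th,(tcp(90,Ez,th)-p0).round(1),(d*np.array([-np.sin(a),np.cos(a),0])).round(4))
E
```

```text
12 [0. 0. 0.] [-0.  0.  0.]
10 [-1.8 -0.4 -3. ] [ 0.0068 -0.0342 -0.    ]
8 [-3.5 -0.7 -6.2] [ 0.0136 -0.0685 -0.    ]
6 [-5.1 -1.  -9.5] [ 0.0203 -0.1027 -0.    ]
4 [ -6.6  -1.3 -12.8] [ 0.0271 -0.137  -0.    ]
2.5 [ -7.7  -1.5 -15.3] [ 0.0322 -0.1626 -0.    ]
1.5 [ -8.4  -1.7 -17.1] [ 0.0356 -0.1798 -0.    ]
0.7 [ -8.9  -1.8 -18.5] [ 0.0383 -0.1935 -0.    ]
0 [ -9.3  -1.8 -19.8] [ 0.0407 -0.2055 -0.    ]
```

It's fully hooked, about 20 mm under the lip, with no contact. Lowering the near edge about the hooked one.

>>> send_rows --dp '[[-1.8,-0.4,-3],[-3.5,-0.7,-6.2],[-5.1,-1,-9.5],[-6.6,-1.3,-12.8],[-7.7,-1.5,-15.3]]' --rot '[[0.0068,-0.0342,0],[0.0136,-0.0685,0],[0.0203,-0.1027,0],[0.0271,-0.137,0],[0.0322,-0.1626,0]]'

```text
time: 9.78
tool_pos: [496.0, -91.4, 70.8]
tcp_rot: [-180.0, 2.5, 11.2]
ft_force: [-0.1, -0.0, -3.9]
finger_gap: 12.9
```

>>> send_rows --dp '[[-0.7,-0.2,-1.8],[-1.2,-0.3,-3.2],[-1.6,-0.3,-4.5],[-1.6,-0.3,-4.5],[-1.6,-0.3,-4.5]]' --rot '[[0.0034,-0.0172,0],[0.0061,-0.0309,0],[0.0085,-0.0429,0],[0.0085,-0.0429,0],[0.0085,-0.0429,0]]'

```text
time: 10.4
tool_pos: [494.8, -91.7, 66.5]
tcp_rot: [180.0, 0.0, 11.2]
ft_force: [-1.1, 0.3, -1.9]
finger_gap: 12.9
```

```bash
python3 - <<'E'
from bench import r, vision
from h import *
s=vision.snapshot("scene")["pixels"][:,:,::-1]; cv2.imwrite("pics/scene5.png",cv2.resize(s[130:310,330:570],None,fx=3,fy=3))
st=r.sense();print({k:np.round(st[k],2) for k in("time","tool_pos","tcp_rot","ft_force","wrist_torque","finger_gap")})
E
```

```text
{'time': np.float64(10.45), 'tool_pos': array([494.86, -91.65,  66.53]), 'tcp_rot': array([180. ,   0. ,  11.2]), 'ft_force': array([ 0.09, -0.59, -3.14]), 'wrist_torque': array([-0.01,  0.03, -0.05]), 'finger_gap': np.float64(12.93)}
```

View pics/scene5.png

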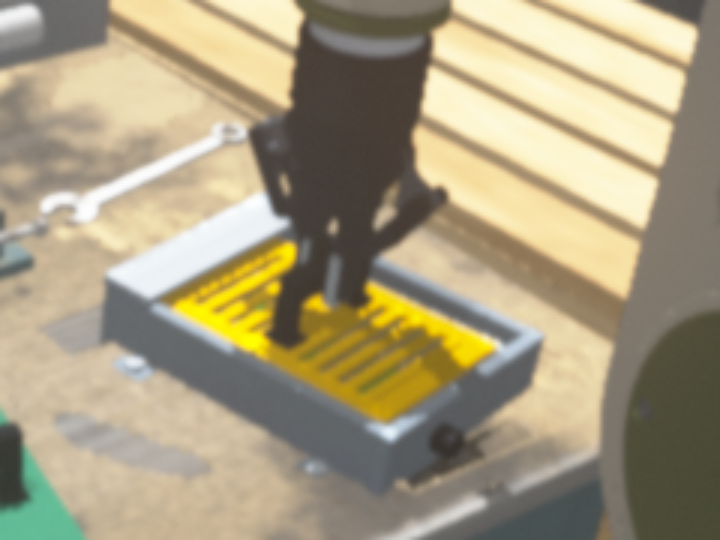

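The cover is level inside the rim, under the lip, and still carried by the gripper (fz −3). Lowering gently until it touches.

>>> send_rows --dp '[[0,0,-0.3],[0,0,-0.6],[0,0,-0.8],[0,0,-0.8]]' --rot '[[0,0,0],[0,0,0],[0,0,0],[0,0,0]]'

```text
time: 10.95
tool_pos: [494.9, -91.7, 66.4]
tcp_rot: [180.0, -0.0, 11.2]
ft_force: [-4.8, 1.3, 6.0]
finger_gap: 13.2
```

That's contact with the ledge. Releasing and retreating.

>>> send_rows --dp '[[0,0,0.3],[0,0,0.3],[0,0,0.3],[0,0,0.3],[0,0,0.3]]' --rot '[[0,0,0],[0,0,0],[0,0,0],[0,0,0],[0,0,0]]' --jaw 60

```text
time: 11.58
tool_pos: [494.8, -91.7, 65.9]
tcp_rot: [180.0, -0.0, 11.2]
ft_force: [-0.9, 0.5, -0.4]
finger_gap: 59.5
```

>>> send_rows --dp '[[0,0,8],[0,0,25],[0,0,60],[0,0,110],[0,0,150]]' --rot '[[0,0,0],[0,0,0],[0,0,0],[0,0,0],[0,0,0]]'

```text
time: 12.2
tool_pos: [495.3, -91.8, 219.8]
tcp_rot: [179.9, -0.2, 11.2]
ft_force: [0.3, 0.1, 0.4]
finger_gap: 60.0
```

>>> send_rows --dp '[[-10,-45,10],[-30,-100,20],[-50,-155,20],[-80,-200,20],[-100,-240,20]]' --rot '[[0,0,0],[0,0,0],[0,0,0],[0,0,0],[0,0,0]]'

```text
time: 12.82
tool_pos: [393.6, -333.4, 237.8]
tcp_rot: [179.9, -0.1, 11.2]
ft_force: [0.8, -0.8, 0.7]
finger_gap: 59.9
```

>>> send_rows --dp '[[0,-25,0],[0,-30,0],[0,-30,0]]' --rot '[[0,0,0],[0,0,0],[0,0,0]]'

```text
time: 13.2
tool_pos: [395.0, -361.4, 236.7]
tcp_rot: [180.0, -0.0, 11.2]
ft_force: [0.5, 0.3, -0.1]
finger_gap: 59.8
```

```bash
python3 - <<'E'
from bench import r, vision
from h import *
st=r.sense();print({k:np.round(st[k],2) for k in("time","tool_pos","tcp_rot","ft_force","finger_gap")})
for n in("scene","top"):
    s=vision.snapshot(n); px=s["pixels"][:,:,::-1]
    cv2.imwrite(f"pics/{n}6.png",px)
    P=cloud(s);hsv=cv2.cvtColor(s["pixels"],cv2.COLOR_RGB2HSV)
    m=(s["depth"]>0)&(hsv[...,0]>22)&(hsv[...,0]<33)&(hsv[...,1]>190)&(hsv[...,2]>80)&(P[...,2]>20)&(P[...,2]<80)&(abs(P[...,0]-480)<130)&(abs(P[...,1]+90)<110)
    a=np.radians(11.2);M=np.array([[np.cos(a),-np.sin(a),0],[np.sin(a),np.cos(a),0],[0,0,1]])
    q=(P[m]-[494.8,-92,0])@M
    A=np.c_[q[:,:2],np.ones(len(q))];c=np.linalg.lstsq(A,q[:,2],rcond=None)[0]
    print(n,len(q),"z0",c[2].round(1),"tilt",np.degrees(np.arctan(c[:2])).round(2),"x",np.percentile(q[:,0],[.5,99.5]).round(1),"y",np.percentile(q[:,1],[.5,99.5]).round(1))
    h=(s["depth"]>0)&(P[...,2]>73)&(P[...,2]<90)
    qh=(P[h]-[494.8,-92,0])@M; k=(np.abs(qh[:,0])<40)&(abs(qh[:,1])<60)
    print("handle",k.sum(),[np.round(x,1) for x in rect(qh[k])],np.median(qh[k,2]))
E
```

```text
{'time': np.float64(13.2), 'tool_pos': array([ 394.98, -361.36,  236.66]), 'tcp_rot': array([ 1.7999e+02, -3.0000e-02,  1.1200e+01]), 'ft_force': array([ 0.55,  0.29, -0.11]), 'finger_gap': np.float64(59.82)}
scene 2064 z0 36.2 tilt [-0.13  0.18] x [-90.   68.4] y [-53.6  59.1]
handle 271 [array([-0.9,  2.2]), array([81.6, 15. ]), np.float64(89.8)] 81.14937251982394
top 2362 z0 36.8 tilt [0.07 0.03] x [-87.5  70.5] y [-58.3  59.5]
handle 243 [array([0.6, 1.6]), array([14.3, 79.3]), np.float64(0.5)] 81.79043395673784
```

View pics/scene6.png

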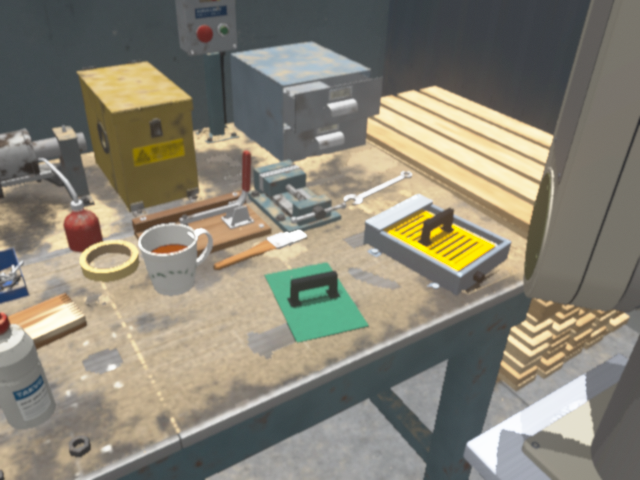

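View pics/top6.png

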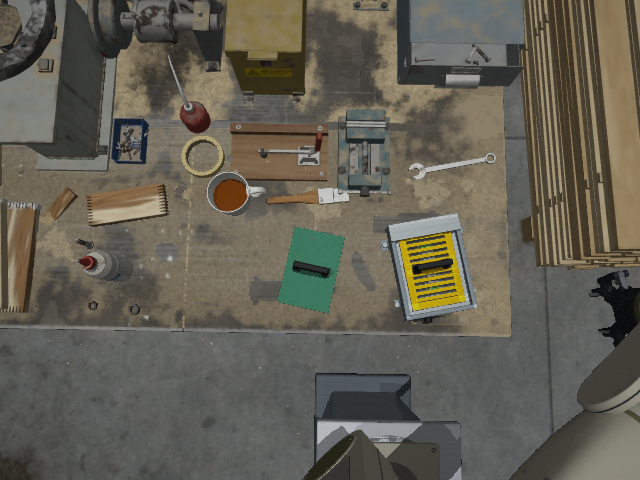

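The cover lies flat in the box at (433,270) in the top view. Its top is at z≈36.5, tilt is under 0.2°, and its far end is under the lip. The green cover (311,270) and mug (230,193) haven't moved, and the arm is clear. Handing in.

```bash
python3 - <<'E'
from bench import job
print(job.hand_in())
E
```

```text
the job is handed in; nothing more can be done
None
```

The yellow vent cover is fitted flat in the terminal box, and the job was handed in at about 13.3 s of the 38 s allowed. I gripped it by the handle, tilted it 12° and slid its far edge about 20 mm under the lip. I then lowered the near edge until it touched the ledge, let go and backed the arm away.

- **Seating:** the last images from both cameras put the cover's top at z ≈ 36–37 mm; 36 is expected on the ledge. Tilt is under 0.2°, and it sits within about 1 mm of centre in x and 2 mm in y.
- **Forces:** the highest wrist reading printed was about 8 N, when the cover touched the ledge.
- **Bystanders:** the green cover and the mug look unmoved in the images; I did not re-measure their positions.
- **Disagreements:** while the handle was gripped, the fingers read about 13 mm for the 14 mm bar, but the grip held. The two cameras differed by 1–2 mm on positions, within calibration. No check failed.

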